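# Seat the calibration puck in the model scanner's nest

### The arm

A 7-joint arm with a two-finger parallel gripper is mounted at the origin on a cart in front of the work surface, level with it; the furniture and walls round the work are solid. World frame = base frame: x ahead of the robot, y to its left, z up, the work surface at z = 0. Lengths are in m, angles in rad, forces in N, time in s.
With the tool pointing down it reaches from about 0.35 to 0.9 m from the base axis. Payload 8.1 kg.
Tool frame: the origin (TCP) lies on the centre line of the jaws, within the pads' length; the fingertips stand 19 mm ahead of it and the grasp point (between the pads) is the TCP (arm.tip_reach is the distance from the TCP to the fingertips, in m); z points along the fingers, y is the line along which they close (so a half turn about z gives the same grasp; the last joint's range is limited). The gripper opens to 92 mm and grips with 3 to 60 N. Pads are 19 mm wide; open, the fingers measure 130 mm over their backs; the gripper's body (75 mm by 190 mm) begins 47 mm behind the grasp point.
Start: joints at [-1.282, 0.434, 0.025, 1.573, -0.012, 1.134, -0.075], TCP at [0.239, 0.578, 0.246] pointing down, gripper open.
Joint ranges: [-2.62, 2.62], [-0.44, 2.09], [-1.27, 1.32], [0.08, 2.57], [-1.32, 4.46], [0.12, 2], [-2.74, 2.74]. Speed limits (rad/s): [2.22, 2.22, 3.01, 3.01, 3.14, 3.14, 3.14].

### API

Orientations are given as a rotation vector (axis times angle).
In Python, from cell import arm gives the robot as it stands.
- The arm moves only by the tool arm_command, never from a script. Its argument "targets" is a list that holds one entry, the list of rows, each a list of 6 numbers: the shift along the tool's x, y, z in m, then the turn, a rotation vector about the tool's x, y, z in rad. A call has 1 to 10 rows; each row shifts and turns the commanded pose from where the row before left it, along the tool's axes as they then stand; what a row does not reach is not made up. A row lasts 1/8 s, in which the tool goes at most 62.5 mm and 10.7 degrees, less where a joint would pass 70% of its speed; a pose out of reach is approached as far as the arm can. A call with a gripper value outside its range is refused whole. "jaw" is the finger opening in m, from 0 to 0.0918, set as the call begins (left out, the last holds). The fingers move at their own pace and stop on an object; "newtons" is the grip in N (left out, the last holds). Time passes only in rows, so rows that do not move let the fingers close. It gives the time, the measured TCP pose, the force, the opening and the grip force at its end, in the units of the state.
- arm.observe(): the state, without advancing time (a new reading comes with each control period).
- arm.get_image(name): name is "scene" or "top" or "wrist"; returns a dict with "pixels" (420x560x3 uint8, red, green, blue), "z_map" (420x560 float32, m along the optical axis (not along the pixel's ray), 0 where there is no reading), "fx", "fy", "cx", "cy" (pixels), "xyz" and "rotation" of the camera in the world; the wrist camera has in their place "T_tool_cam" (4x4, takes a point from camera to tool coordinates, whose origin is the TCP and whose axes are the flange's). Camera axes: x right, y down, z forward; pixel columns grow to the right and rows downward; lengths in m; the calibration is good to about 2 mm. A picture is of the moment at which its call begins: read the wrist's pose just before it.
- arm.sign_off(): hands the job in; it is judged then, once.
The state is a dict: "clock": time; "joints": joint angles; "dq": joint speeds; "joint_efforts": joint torques, N m; "position": TCP position; "ee_rot": TCP orientation; "force": force on the tool from outside, world axes, zero at the start; "ft_torque": the same for the moment, N m; "width": opening from 0.0 (shut) to 1.0 (fully open); "gripper_force": force on a finger pad.
Only numpy, scipy, OpenCV 4.12 (cv2) and the standard library are available. Lean on these libraries where they do the work, as an engineer would, in place of code of your own. Each camera call takes 0.05 s, during which the arm holds its last target. There are 200 camera calls.

### The job

Pick up the round calibration puck, set it down flat on the open front ledge of the little scanner and let go of it there. Then, with the tool tilted so that it clears the overhanging scan head, nudge the puck along the deck between the rails until it has passed under the sprung plunger and sits fully home against both brass pins, with the plunger snapped down behind it. Do not press against the scan head, and leave the bottle, the box and the dropper bottle where they stand.

Things in the scene. Friction and masses are not known exactly. Their poses are not given: they have to be found in the camera images.
- puck_center (a point): Centre of the loose calibration puck: plain upright steel disc with a blue band round it and a white top, 52 mm diameter, 24 mm high, about 0.35 kg. Starts flat on the worktop, this point 12 mm above it. z is its axis; yaw does not matter. Grasp across its sides, 52 mm.
- scanner: Fixed model scanner: aluminium base plate, white column and head at its rear. Origin on the worktop under the nest centre; +x = push-in direction (front ledge towards column), y left, z up. Deck (flat plate) top is 12 mm above the worktop, x -155 to +75, y -65 to +65 mm. A puck touching both pins is centred at x = 0, y = 0.
- nest_center (a point): Where the puck's centre is when fully home, 24 mm above the worktop; axes as the scanner's. Two brass pins, 10 mm diameter, 18 mm high, stand on the deck at x +15.5, y +26.8 and -26.8 mm from it; the home puck touches both.
- ledge_center (a point): Point on the deck's top (12 mm above the worktop) at scanner x -115, y 0 mm: a good spot to set the puck down; axes as the scanner's. The bare front ledge runs from x -155 to -97 mm.
- rail_mouth (a point): Middle of the mouth of the two dark guide rails, on the deck, at scanner x -95, y 0 mm; axes as the scanner's. The rails are 10 mm high; inside they are about 90 mm apart here, narrow to 58 mm at scanner x -50, then run straight to x -5 mm.
- scan_head: Fixed white head over the nest; origin and axes as the scanner's. Covers x -24 (front panel -26) to +75, y -48 to +48 mm, 78 to 158 mm above the worktop; a 28 mm wide lens at x 12 hangs 8 mm below it. A hand pointing straight down does not fit behind a home puck; one leaning back 35 to 45 degrees (fingertips forward, wrist towards the ledge) does.
- plunger (a joint): Lift (m) of the sprung steel plunger hanging from the head: 0 = lowest, as found, up positive, to 0.012. Spring 3 N at 0, about 5 N at 6 mm. The puck's edge lifts it to 5 to 6 mm in passing; with the puck home it has dropped to 1.5 to 2 mm, bearing on the puck's rear edge. Pushing the puck past it takes about 5 to 12 N. Plunger, rails and pins are slippery.
- plunger_nose (a point): Lowest point of the plunger's round nose (steel ball 20 mm in diameter, red collar above it), at scanner x -23, y +23 mm; 30 mm above the worktop (18 mm above the deck) when down.
- bystander_bottle: Green bottle with white cap, 36 mm wide, 90 mm high, upright on the worktop; origin at the centre of its underside, z up. Leave alone.
- bystander_box: Small brown carton, 50 x 55 x 58 mm, on the worktop; origin at the centre of its underside, z up. Leave alone.
- bystander_dropper: Brown dropper bottle with black top, 34 mm wide, 102 mm high, upright on the worktop; origin at the centre of its underside, z up. Leave alone.
There are look-alikes about, which are no part of the job. Leave any black or purple look-alike of the part that bears puck_center alone.

How it is judged:
By the outcome, as a careful person would: the job done as asked, in the order asked, and still so for the second after the job is handed in, with the robot touching nothing.
It also fails if it takes over 51 s, if anything falls off the work surface, if the arm or the gripper's body presses on something with over 40 N, if the wrist force passes 120 N, or if a joint passes its speed limit or range.

## Working session

There is one attempt and no reset: what is moved stays moved. The work goes in short steps, Python scripts to look and compute and a tool call to move; the robot and the scene stay as the last step left them, time stands still between calls to the robot, and variables do not carry over. Pictures are saved under pics/ and viewed, at most 12 in all, crops included, and the job is handed in when it is done.

Besides the shell and the picture viewer there is one more tool, called after ">>>" in YAML: its name, and indented under it one key for each argument. arm_command: Moves the arm, as the interface text tells. Its arguments: {"type":"object","properties":{"targets":{"type":"array","items":{"type":"array","items":{"type":"array","items":{"type":"number"}}}},"jaw":{"type":"number"},"newtons":{"type":"number"}},"required":["targets"]}

```bash
mkdir -p pics
cat > h.py <<'E'
import numpy as np, cv2
from scipy.spatial.transform import Rotation as R
from cell import arm
def grab(name,tag):
    s=arm.observe(); im=arm.get_image(name)
    cv2.imwrite(f'pics/{tag}.png',im['pixels'][:,:,::-1])
    if name=='wrist':
        T=np.eye(4);T[:3,:3]=R.from_rotvec(s['ee_rot']).as_matrix() if np.size(s['ee_rot'])==3 else np.array(s['ee_rot']);T[:3,3]=s['position']
        T=T@np.array(im['T_tool_cam']); r,t=T[:3,:3],T[:3,3]
    else:
        r=np.array(im['rotation']); t=np.array(im['xyz'])
        if r.shape!=(3,3): r=R.from_rotvec(r).as_matrix() if r.size==3 else R.from_quat(r).as_matrix()
    z=im['z_map'];v,u=np.indices(z.shape)
    P=np.stack([(u-im['cx'])/im['fx']*z,(v-im['cy'])/im['fy']*z,z],-1)@r.T+t
    P[z==0]=np.nan
    np.savez(f'pics/{tag}.npz',P=P,px=im['pixels'],r=r,t=t,k=[im['fx'],im['fy'],im['cx'],im['cy']])
    return P,im
E
python3 - <<'E'
from h import *
print(arm.observe())
grab('scene','s0');grab('top','t0')
a=cv2.imread('pics/s0.png');b=cv2.imread('pics/t0.png')
print(arm.get_image('top')['rotation'],arm.get_image('top')['xyz'])
E
```

```text
{'clock': 0.0, 'joints': array([-1.28158864,  0.43521361,  0.02495976,  1.57413041, -0.01156168,
        1.13399712, -0.07510235]), 'dq': array([-6.39490134e-04,  5.02709172e-04,  1.05595666e-03,  4.39807262e-04,
        2.64790007e-05, -9.22919923e-04,  2.86427898e-05]), 'joint_efforts': array([ 1.58648472e-04, -6.67870831e+01,  9.84844677e-01, -3.14451027e+01,
       -6.06913283e-02,  4.31149034e-02,  1.78792420e-04]), 'position': array([0.23852781, 0.5771527 , 0.24493775]), 'ee_rot': array([-6.11561800e-01, -3.08134916e+00,  2.51044175e-03]), 'force': array([-0.35751792,  1.05903139,  0.12386832]), 'ft_torque': array([ 0.00965071,  0.05492406, -0.04152283]), 'gripper_force': 0.0, 'width': 1.0007546001502778}
[-2.19304978  2.16686933 -0.10975009] [0.40552571 0.05898088 1.37741115]
```

View pics/t0.png

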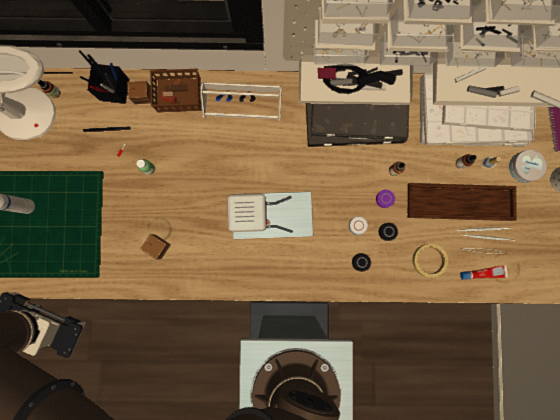

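View pics/s0.png

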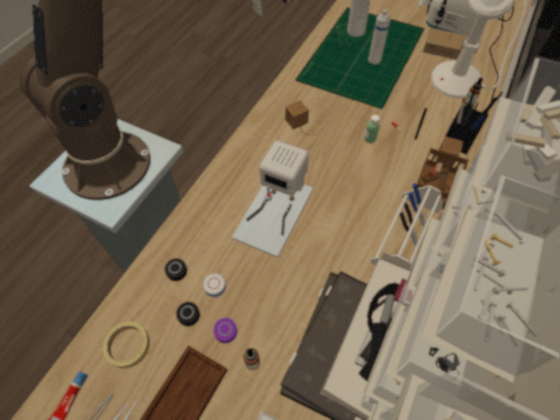

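The top view shows the puck candidates: a white-topped disc at (358,226), black ones at (388,231) and (361,262), and a purple one at (385,198). By the description I choose the white one. The scanner is at (270,214) with its ledge to the right, so push-in runs to image-left.

Run:
```python
from h import *
d=np.load('pics/t0.npz');P=d['P'];px=d['px'].astype(int)
c=cv2.resize(d['px'][180:280,220:410][:,:,::-1],None,fx=4,fy=4,interpolation=cv2.INTER_CUBIC);cv2.imwrite('pics/c0.png',c)
for n,(u,v) in dict(puck=(358,226),table=(330,260),deck=(305,225),head=(247,213),bot=(145,166),box=(154,246),drop=(397,168)).items(): print(n,P[v,u].round(4))
# puck top
m=np.zeros(P.shape[:2],bool);m[212:240,345:372]=1
q=P[m&(P[...,2]>.016)];print('puck',len(q),np.nanmedian(q[:,2]),(q.min(0)+q.max(0))/2,np.ptp(q,0))
# deck
m[:]=0;m[185:245,225:318]=1
mm=m&(P[...,2]>.006)&(P[...,2]<.018);q=P[mm];rect=cv2.minAreaRect(q[:,:2].astype(np.float32));print('deck',len(q),rect,cv2.boxPoints(rect).round(4).tolist())
mm=m&(P[...,2]>.14);q=P[mm];rect=cv2.minAreaRect(q[:,:2].astype(np.float32));print('head',np.median(q[:,2]),rect,cv2.boxPoints(rect).round(4).tolist())
```

```text
puck [ 0.4748 -0.1737  0.0247]
table [ 0.377  -0.0966  0.0013]
deck [ 0.4764 -0.0232  0.0123]
head [0.4982 0.1352 0.1548]
bot [0.6307 0.4237 0.0771]
box [0.4111 0.3958 0.0585]
drop [ 0.6349 -0.2743  0.0744]
puck 257 0.02313970124274234 [ 0.47636476 -0.17567441  0.02487797] [0.04910921 0.04981737 0.01689811]
deck 2073 ((0.505183219909668, 0.0647864043712616), (0.24432675540447235, 0.169719398021698), 89.7659912109375) [[0.4198000133037567, -0.05700000002980232], [0.5895000100135803, -0.05770000070333481], [0.590499997138977, 0.186599999666214], [0.42080000042915344, 0.18729999661445618]]
head 0.15655962911350785 ((0.5017924904823303, 0.13644404709339142), (0.09637396782636642, 0.10006134957075119), 3.1306312084198) [[0.45089998841285706, 0.18379999697208405], [0.4564000070095062, 0.08389999717473984], [0.5526000261306763, 0.08910000324249268], [0.5472000241279602, 0.1889999955892563]]
```

View pics/c0.png

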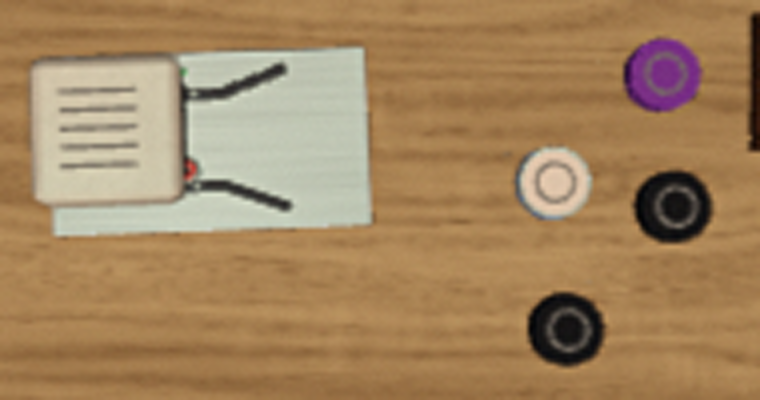

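The crop confirms it: white top with a blue rim at crop (554,182), unlike its black and purple neighbours. The deck's front edge runs from crop (363,47) to (372,224), and the red plunger collar is at (190,168).

```bash
cat >> h.py <<'E'
def ray(d,u,v,z):
    fx,fy,cx,cy=d['k'];w=d['r']@np.array([(u-cx)/fx,(v-cy)/fy,1]);return d['t']+w*(z-d['t'][2])/w[2]
def rel(goal,Rg,pose=None):
    "shift and rotvec in tool frame from measured pose to goal"
    s=arm.observe();R0=R.from_rotvec(s['ee_rot']);return R0.inv().apply(np.array(goal)-s['position']).round(4),(R0.inv()*Rg).as_rotvec().round(4)
E
python3 - <<'E'
from h import *
d=np.load('pics/t0.npz')
f=lambda u,v,z:ray(d,220+u/4+-.4,180+v/4-.4,z)
a=f(363,47,.012);b=f(372,224,.012);c=f(55,236,.012)
print('front',a,b,'rear',c)
ex=(c-b)/np.linalg.norm(c-b);ey=(b-a)/np.linalg.norm(b-a)
print('len',np.linalg.norm(c-b),np.linalg.norm(b-a),'yaw',np.degrees(np.arctan2(ex[1],ex[0])),np.degrees(np.arctan2(ey[1],ey[0]))-90+180)
O=(a+b)/2+ex*.155;print('origin',O)
print('puck',f(554,182,.024))
print(R.from_rotvec(arm.observe()['ee_rot']).as_matrix().round(3))
print(d['P'][192:236:8,309].round(4))
E
```

```text
front [ 0.57411536 -0.03801462  0.012     ] [ 0.44627277 -0.04524562  0.012     ] rear [0.43500461 0.18184952 0.012     ]
len 0.22737452454512824 0.1280469279955478 yaw 92.84060998821292 -86.7627000424012
origin [0.50251262 0.11317943 0.012     ]
puck [ 0.47737931 -0.17412505  0.024     ]
[[-0.924  0.382 -0.   ]
 [ 0.382  0.924 -0.001]
 [-0.    -0.001 -1.   ]]
[[ 0.5723 -0.0342  0.0111]
 [ 0.5487 -0.0342  0.0136]
 [ 0.5253 -0.0341  0.0168]
 [ 0.5028 -0.0348  0.0078]
 [ 0.4796 -0.0348  0.0098]
 [ 0.4566 -0.035   0.0093]]
```

>>> arm_command:
  targets:
    - [[-0.036,-0.043,0,0,0,0],[-0.036,-0.043,0,0,0,0],[-0.036,-0.043,0,0,0,0],[-0.036,-0.043,0,0,0,0],[-0.036,-0.043,0,0,0,0],[-0.036,-0.043,0,0,0,0],[-0.036,-0.043,0,0,0,0],[-0.036,-0.043,0,0,0,0],[-0.036,-0.043,0,0,0,0],[-0.036,-0.043,0,0,0,0]]
  jaw: 0.07

```text
clock: 1.45
position: [0.4074, 0.041, 0.246]
ee_rot: [0.611, 3.081, 0.001]
force: [1.8, 0.6, 0.1]
width: 0.765
gripper_force: 0.0
```

>>> arm_command:
  targets:
    - [[-0.036,-0.043,0,0,0,0],[-0.036,-0.043,0,0,0,0],[-0.036,-0.043,0,0,0,0],[-0.036,-0.043,0,0,0,0],[0,0,0.01,0,0,0.16],[0,0,0.01,0,0,0.16],[0,0,0.01,0,0,0.16],[0,0,0.01,0,0,0.16],[0,0,0.01,0,0,0.16],[0,0,0.01,0,0,0.16]]

```text
clock: 2.7
position: [0.4745, -0.1711, 0.1854]
ee_rot: [-1.972, -2.446, -0.0]
force: [-0.4, 0.2, 0.6]
width: 0.763
gripper_force: 0.0
```

```bash
cat >> h.py <<'E'
yaw=np.radians(93.);EX=np.array([np.cos(yaw),np.sin(yaw),0]);EY=np.array([-np.sin(yaw),np.cos(yaw),0])
O=np.array([.5025,.113,0])
def Rt(t): # tool tilted t rad, tips toward scanner +x; tool y = -EY
    z=np.sin(t)*EX-np.cos(t)*np.array([0,0,1]);y=-EY;return R.from_matrix(np.stack([np.cross(y,z),y,z],1))
E
python3 - <<'E'
from h import *
P,im=grab('wrist','w1');s=arm.observe();print(s['clock'],s['position'],s['joints'].round(3));print(rel([.477,-.175,.1],Rt(0)))
print(R.from_rotvec(s['ee_rot']).as_matrix().round(3))
q=P[(P[...,2]>.02)&(P[...,2]<.028)&(np.hypot(P[...,0]-.477,P[...,1]+.175)<.045)];print(len(q))
if len(q): print(cv2.minEnclosingCircle(q[:,:2].astype(np.float32)),np.median(q,0))
E
```

```text
2.75 [ 0.47399255 -0.17067453  0.18422038] [-0.333  0.362  0.753  1.985 -0.31   0.913  0.788]
(array([-0.0049,  0.0022,  0.0842]), array([-0.0016, -0.0006,  0.1541]))
[[-0.205  0.979 -0.002]
 [ 0.979  0.205  0.   ]
 [ 0.001 -0.002 -1.   ]]
2206
((0.476096510887146, -0.17265239357948303), 0.026079116389155388) [ 0.47571395 -0.17154177  0.02498221]
```

View pics/w1.png

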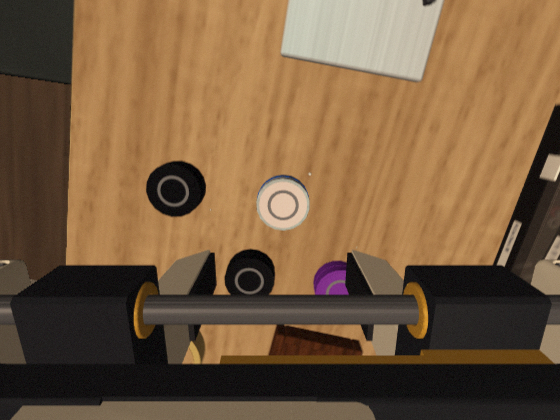

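The wrist view shows the white puck at (283,204), between the jaws' line and clear of the black ones at (176,188) and (249,275). Next I descend.

>>> arm_command:
  targets:
    - [[-0.0027,0.0015,0,0,0,0.154],[0,0,0.04,0,0,0],[0,0,0.04,0,0,0],[0,0,0.035,0,0,0],[0,0,0.025,0,0,0],[0,0,0.015,0,0,0],[0,0,0.006,0,0,0],[0,0,0,0,0,0]]

```text
clock: 3.75
position: [0.4769, -0.1736, 0.025]
ee_rot: [2.148, 2.293, 0.001]
force: [1.3, 0.3, 0.2]
width: 0.757
gripper_force: 0.0
```

>>> arm_command:
  targets:
    - [[0,0,0,0,0,0],[0,0,0,0,0,0],[0,0,0,0,0,0],[0,0,0,0,0,0],[0,0,0,0,0,0]]
  jaw: 0.04
  newtons: 25

```text
clock: 4.38
position: [0.477, -0.1735, 0.0252]
ee_rot: [2.148, 2.292, 0.001]
force: [-0.2, 1.0, 6.0]
width: 0.56
gripper_force: 25.0
```

>>> arm_command:
  targets:
    - [[0,0,-0.02,0,0,0],[0,0,-0.04,0,0,0],[0.02,0.005,-0.01,0,0,0],[0.04,0.01,0,0,0,0],[0.04,0.01,0,0,0,0],[0.035,0.0095,0,0,0,0],[0.02,0.006,0,0,0,0],[0.011,0.002,0,0,0,-0.012],[0,0,0,0,0,0]]

```text
clock: 5.5
position: [0.5079, -0.0048, 0.0945]
ee_rot: [-2.133, -2.306, 0.001]
force: [0.4, 0.1, -3.0]
width: 0.558
gripper_force: 25.0
```

Run:
```python
from h import *
P,im=grab('wrist','w2');s=arm.observe();print(s['clock'],s['position'],s['width'],s['gripper_force'],s['joints'].round(3));print(rel(O-.118*EX+[0,0,.0372],Rt(0)))
```

```text
5.55 [ 0.50787425 -0.00574795  0.09464171] 0.5597795174669323 24.998626112937927 [-0.603  0.512  0.702  2.063 -0.491  0.735  0.487]
(array([0.0009, 0.0009, 0.0574]), array([-0.0004,  0.0004,  0.0244]))
```

View pics/w2.png

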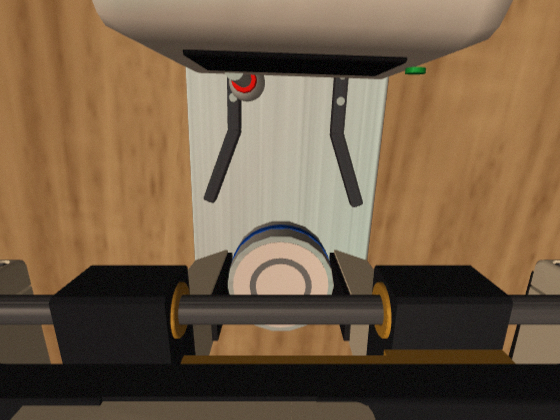

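The view shows the puck gripped above the ledge at (280,285). The rail tips are at (212,200) and (357,205), the knees at about (235,131) and (337,134), and the plunger at (247,83).

Run:
```python
from h import *
d=np.load('pics/w2.npz')
f=lambda u,v,z:ray(d,u,v,z)
for n,p in dict(tipL=(212,200),tipR=(357,205),kneeL=(235,131),kneeR=(337,134),strL=(234,90),strR=(341,90)).items():
    w=f(*p,.022);print(n,w.round(4),'scanner',((w-O)@EX).round(4),((w-O)@EY).round(4))
for n,p in dict(dL1=(191,110),dL2=(195,235),dR1=(385,90),dR2=(370,230)).items():
    w=f(*p,.012);print(n,w.round(4),((w-O)@EX).round(4),((w-O)@EY).round(4))
w=f(247,85,.036);print((w-O)@EX,(w-O)@EY)
P=d['P'];print(P[150:190:20,285],P[60:75:5,280])
```

```text
tipL [0.4587 0.0162 0.022 ] scanner -0.0944 0.0489
tipR [0.5567 0.0204 0.022 ] scanner -0.0953 -0.0493
kneeL [0.4724 0.0626 0.022 ] scanner -0.0488 0.0327
kneeR [0.5372 0.0658 0.022 ] scanner -0.049 -0.0322
strL [0.4709 0.0869 0.022 ] scanner -0.0244 0.0329
strR [0.5363 0.092  0.022 ] scanner -0.0227 -0.0326
dL1 [0.442  0.0731 0.012 ] -0.0367 0.0625
dL2 [ 0.4448 -0.0139  0.012 ] -0.1237 0.0643
dR1 [0.5661 0.0951 0.012 ] -0.0212 -0.0626
dR2 [ 5.715e-01 -1.000e-04  1.200e-02] -0.1165 -0.063
-0.022504063845704456 0.023582925417879187
[[0.50521046 0.05236543 0.01339301]
 [0.50636793 0.03864565 0.01155642]] [[0.49920827 0.08863187 0.13679033]
 [0.49918512 0.08872663 0.12693613]
 [0.49917482 0.08864251 0.11637854]]
```

The scanner frame holds to about 1 mm. I set the puck down.

>>> arm_command:
  targets:
    - [[0.0009,0.0009,0.01,0,0,0.024],[0,0,0.02,0,0,0],[0,0,0.015,0,0,0],[0,0,0.008,0,0,0],[0,0,0.003,0,0,0],[0,0,0.001,0,0,0],[0,0,0,0,0,0]]

```text
clock: 6.42
position: [0.5094, -0.0041, 0.0381]
ee_rot: [2.162, 2.279, 0.001]
force: [-0.0, 0.3, -3.7]
width: 0.562
gripper_force: 25.0
```

>>> arm_command:
  targets:
    - [[0,0,0.0008,0,0,0],[0,0,0.0003,0,0,0],[0,0,0,0,0,0]]

```text
clock: 6.8
position: [0.5094, -0.0041, 0.0372]
ee_rot: [2.162, 2.279, 0.002]
force: [-1.7, 1.0, 6.1]
width: 0.56
gripper_force: 25.0
```

>>> arm_command:
  targets:
    - [[0,0,0,0,0,0],[0,0,0,0,0,0],[0,0,0,0,0,0],[0,0,-0.01,0,0,0],[0,0,-0.03,0,0,0],[0,0,-0.04,0,0,0],[0,0,0,0,0,0]]
  jaw: 0.07

```text
clock: 7.68
position: [0.5109, -0.0043, 0.1195]
ee_rot: [2.16, 2.277, 0.006]
force: [0.8, 0.9, -0.4]
width: 0.761
gripper_force: 0.0
```

Run:
```python
from h import *
P,im=grab('wrist','w3');s=arm.observe();print(s['clock'],s['position'],s['joints'].round(3))
q=P[(P[...,2]>.031)&(P[...,2]<.042)&(np.hypot(P[...,0]-.509,P[...,1]+.005)<.04)];c=cv2.minEnclosingCircle(q[:,:2].astype(np.float32));print(len(q),c,np.median(q,0))
w=np.array([*c[0],0]);print((w-O)@EX,(w-O)@EY)
# goal: tips behind puck, tilt 40
t=np.radians(40);print(rel(O-.22*EX+[0,0,.10],Rt(t)), Rt(t).as_matrix().round(3))
```

```text
7.725 [ 0.50999617 -0.00399176  0.11807274] [-0.64   0.482  0.746  2.043 -0.463  0.784  0.438]
3778 ((0.5078571438789368, -0.0033517670817673206), 0.02613931894302368) [ 0.50795567 -0.00175902  0.03702703]
-0.11647268227637303 0.0007395788913445777
(array([-0.1028, -0.0015,  0.018 ]), array([0.0026, 0.6975, 0.0018])) [[-0.04   0.999 -0.034]
 [ 0.765  0.052  0.642]
 [ 0.643  0.    -0.766]]
```

>>> arm_command:
  targets:
    - [[-0.03,0,0,0,0,0],[-0.03,0,0,0,0,0],[-0.03,0,0,0,0.14,0],[0,0,0,0,0.14,0],[0,0,0,0,0.14,0],[0,0,0,0,0.14,0],[0,0,0,0,0.138,0],[0,0,0,0,0,0]]
  jaw: 0.0
  newtons: 20

```text
clock: 8.72
position: [0.5123, -0.0928, 0.114]
ee_rot: [-1.779, -1.862, -0.623]
force: [-0.6, 0.4, -0.6]
width: 0.007
gripper_force: 0.0
```

Run:
```python
from h import *
s=arm.observe();print(s['clock'],s['position'],s['joints'].round(3),s['width'])
t=np.radians(40);print(rel(O-.185*EX-.001*EY+[0,0,.0355],Rt(t)))
```

```text
8.725 [ 0.51231234 -0.09284144  0.11403913] [ 0.163  0.683  0.431  1.829 -0.841  1.302  1.11 ] 0.006789365639154306
(array([-0.033 ,  0.0024,  0.0743]), array([-0.0022,  0.0176, -0.0077]))
```

>>> arm_command:
  targets:
    - [[-0.008,0.0006,0.018,-0.0022,0.0176,-0.0077],[-0.009,0.0006,0.02,0,0,0],[-0.008,0.0006,0.018,0,0,0],[-0.005,0.0006,0.011,0,0,0],[-0.003,0,0.0073,0,0,0],[0,0,0,0,0,0]]

```text
clock: 9.48
position: [0.5146, -0.0679, 0.0377]
ee_rot: [-1.757, -1.863, -0.643]
force: [0.4, -0.2, -0.5]
width: 0.003
gripper_force: 0.0
```

Run:
```python
from h import *
s=arm.observe();print(s['clock'],s['position'],((s['position']-O)@EX,(s['position']-O)@EY),s['force'])
t=np.radians(40);print(rel(O-.172*EX-.001*EY+[0,0,.0355],Rt(t)))
grab('scene','s4');grab('wrist','w4')
a=cv2.imread('pics/s4.png')[120:280,200:340];b=cv2.imread('pics/w4.png')[:, :]
a=cv2.resize(a,(367,420),interpolation=cv2.INTER_CUBIC);b=cv2.resize(b,(430,322));b=cv2.copyMakeBorder(b,0,98,0,0,0)
cv2.imwrite('pics/m4.png',np.hstack([a,b]))
```

```text
9.475 [ 0.51459676 -0.06791997  0.03768452] (np.float64(-0.1813051246412833), np.float64(-0.002611565106812379)) [ 0.41006938 -0.20652179 -0.5388243 ]
(array([ 0.0057, -0.0016,  0.0077]), array([-0.0008, -0.0003,  0.006 ]))
```

View pics/m4.png

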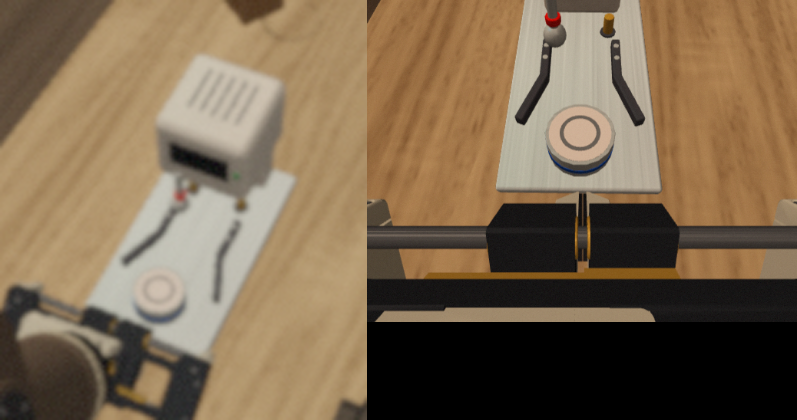

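The left crop shows the tool behind the puck on the ledge. In the wrist view (right) the closed tips at x≈580 line up with the puck centre at (580,133), with the rails and plunger ahead. I start pushing.

>>> arm_command:
  targets:
    - [[0.006,-0.002,0.008,0,0,0.006],[0.0054,0,0.0045,0,0,0],[0.0054,0,0.0045,0,0,0],[0.0054,0,0.0045,0,0,0],[0.0054,0,0.0045,0,0,0],[0.0054,0,0.0045,0,0,0],[0.0054,0,0.0045,0,0,0],[0.0054,0,0.0045,0,0,0],[0,0,0,0,0,0]]

```text
clock: 10.7
position: [0.5094, -0.0083, 0.036]
ee_rot: [-1.761, -1.858, -0.642]
force: [-0.1, 0.4, -0.3]
width: 0.005
gripper_force: 0.0
```

```bash
cat > chk.py <<'E'
from h import *
import sys
P,im=grab('wrist',sys.argv[1]);s=arm.observe();p=s['position']-O;print(s['clock'],'tcp',p@EX,p@EY,p[2],s['force'],s['joints'].round(2))
S=np.stack([(P-O)@EX,(P-O)@EY,P[...,2]],-1)
hsv=cv2.cvtColor(im['pixels'],cv2.COLOR_RGB2HSV).astype(int)
q=S[(S[...,2]>.032)&(S[...,2]<.041)&(abs(S[...,1])<.035)&(S[...,0]>p@EX+.015)&(S[...,0]<.03)]
print(len(q),q.min(0),q.max(0) ,cv2.minEnclosingCircle(q[:,:2].astype(np.float32)))
t=np.radians(40);print(rel(s['position'],Rt(t)))
E
python3 chk.py w5
```

```text
10.75 tcp -0.1219490826883531 -0.0005571925901288378 0.03598729787550149 [-6.84720383e-02 -8.10344748e-01  6.14396820e-04] [ 0.09  0.76  0.34  1.95 -0.99  1.12  1.2 ]
7041 [-0.10694075 -0.02650759  0.03201248] [0.01785423 0.03225775 0.04096439] ((-0.04445691779255867, -0.0054673547856509686), 0.06548672169446945)
(array([0., 0., 0.]), array([-0.0008, -0.0009,  0.0007]))
```

>>> arm_command:
  targets:
    - [[0.0046,0,0.0039,0,0,0],[0.0046,0,0.0039,0,0,0],[0.0046,0,0.0039,0,0,0],[0.0046,0,0.0039,0,0,0],[0,0,0,0,0,0]]

```text
clock: 11.38
position: [0.5082, 0.0157, 0.0359]
ee_rot: [-1.761, -1.858, -0.642]
force: [-0.1, -0.8, -1.2]
width: 0.006
gripper_force: 0.1
```

```bash
python3 chk.py w6
```

```text
11.425 tcp -0.09783169684194638 -0.0005680112231452305 0.03587461086206649 [ 0.27198509  0.08866643 -0.25250936] [ 0.06  0.75  0.33  1.98 -1.02  1.09  1.19]
7023 [-0.08282991 -0.02490403  0.03200352] [0.01627854 0.03080875 0.04097618] ((-0.0314149335026741, -0.0009554080315865576), 0.05336868390440941)
(array([0., 0., 0.]), array([-0.0008, -0.0009,  0.0007]))
```

View pics/w6.png

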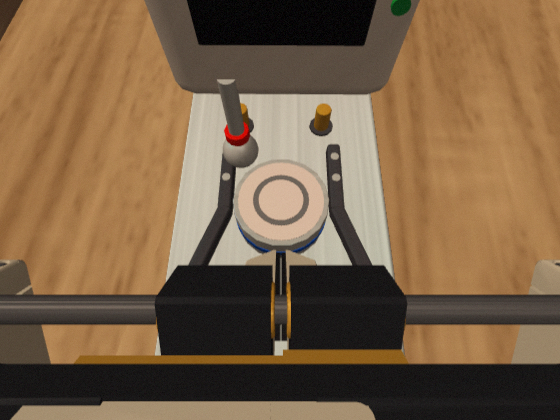

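The puck at (282,200) is squarely between the rail knees, just short of the plunger ball at (240,150).

Run:
```python
from h import *
d=np.load('pics/w6.npz')
for p in [(282,200)]:
    w=ray(d,*p,.036)-O;print(w@EX,w@EY)
w=d['t']-O;print('cam',w@EX,w@EY,w[2])
```

```text
-0.05038992809698299 -8.470994151574481e-05
cam -0.12617437875420232 0.0006938878994718472 0.1934584825690494
```

>>> arm_command:
  targets:
    - [[0.0046,0,0.0039,0,0,0],[0.0046,0,0.0039,0,0,0],[0.0046,0,0.0039,0,0,0],[0,0,0,0,0,0]]

```text
clock: 11.92
position: [0.5079, 0.0324, 0.0358]
ee_rot: [-1.764, -1.859, -0.642]
force: [1.0, -2.4, 0.3]
width: 0.003
gripper_force: 1.5
```

>>> arm_command:
  targets:
    - [[0.0038,0,0.0032,0,0,0],[0.0038,0,0.0032,0,0,0],[0.0038,0,0.0032,0,0,0],[0.0038,0,0.0032,0,0,0],[0,0,0,0,0,0]]

```text
clock: 12.55
position: [0.5062, 0.0533, 0.0357]
ee_rot: [-1.761, -1.858, -0.642]
force: [0.7, -1.7, 0.1]
width: 0.009
gripper_force: 0.9
```

```bash
python3 chk.py w7
```

```text
12.6 tcp -0.0598612011846385 -0.0004830669985873246 0.03570631336984711 [ 0.64974248 -1.12348139  0.53124766] [ 0.01  0.74  0.3   2.02 -1.06  1.05  1.18]
6013 [-0.04483226 -0.02444709  0.03200486] [0.00840272 0.02296109 0.03968286] ((-0.018698029220104218, 0.001878891373053193), 0.03006267175078392)
(array([0., 0., 0.]), array([-0.0009, -0.001 ,  0.0007]))
```

View pics/w7.png

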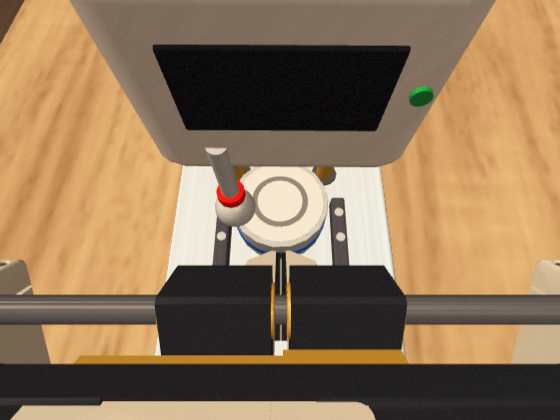

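The puck at (281,203) is now under the plunger ball at (235,207), about 12 mm short of the pins.

>>> arm_command:
  targets:
    - [[0.0031,0,0.0026,0,0,0],[0.0031,0,0.0026,0,0,0],[0.0015,0,0.0013,0,0,0],[0,0,0,0,0,0]]

```text
clock: 13.1
position: [0.5056, 0.0632, 0.0357]
ee_rot: [-1.762, -1.858, -0.642]
force: [1.5, -3.2, -0.4]
width: 0.005
gripper_force: 1.2
```

>>> arm_command:
  targets:
    - [[0.0011,0,0.001,0,0,0],[0.0008,0,0.0006,0,0,0],[0,0,0,0,0,0]]

```text
clock: 13.48
position: [0.5058, 0.0645, 0.0355]
ee_rot: [-1.764, -1.858, -0.641]
force: [1.0, -5.1, 1.9]
width: 0.003
gripper_force: 2.9
```

```bash
python3 chk.py w8
```

```text
13.525 tcp -0.048573167649313506 -0.0007763641007859435 0.03555693149811704 [ 1.354819   -6.15911045  2.54660851] [-0.01  0.73  0.29  2.03 -1.08  1.03  1.17]
4229 [-0.03356313 -0.02190414  0.0320375 ] [0.00397258 0.02716031 0.03979431] ((-0.010751734487712383, 0.003097028937190771), 0.027928577736020088)
(array([0., 0., 0.]), array([ 0.0004,  0.0007, -0.0001]))
```

>>> arm_command:
  targets:
    - [[0.0008,0,0.0006,0,0,0],[0.0008,0,0.0006,0,0,0],[0,0,0,0,0,0]]

```text
clock: 13.9
position: [0.5065, 0.0657, 0.0356]
ee_rot: [-1.766, -1.859, -0.642]
force: [2.4, -7.4, 2.4]
width: 0.005
gripper_force: 4.0
```

>>> arm_command:
  targets:
    - [[0.0008,0,0.0006,0,0,0],[0.0008,0,0.0006,0,0,0],[0,0,0,0,0,0]]

```text
clock: 14.28
position: [0.507, 0.0675, 0.0357]
ee_rot: [-1.767, -1.859, -0.643]
force: [4.2, -7.1, 1.4]
width: 0.0
gripper_force: 3.8
```

```bash
python3 chk.py w9;python3 - <<'E'
import cv2
a=cv2.imread('pics/w9.png')[120:280,170:390];cv2.imwrite('pics/c9.png',cv2.resize(a,None,fx=3.5,fy=3.5,interpolation=cv2.INTER_CUBIC))
E
```

```text
14.325 tcp -0.04560785950057506 -0.0020812382190500125 0.035725268136087604 [ 3.85234601 -6.48064744  0.38052015] [-0.01  0.73  0.29  2.03 -1.08  1.03  1.17]
3891 [-0.03059653 -0.02379256  0.0320093 ] [0.00256953 0.02673808 0.03934313] ((-0.00844296719878912, 0.0016581083182245493), 0.027491241693496704)
(array([0., 0., 0.]), array([ 0.003 ,  0.0024, -0.0002]))
```

View pics/c9.png

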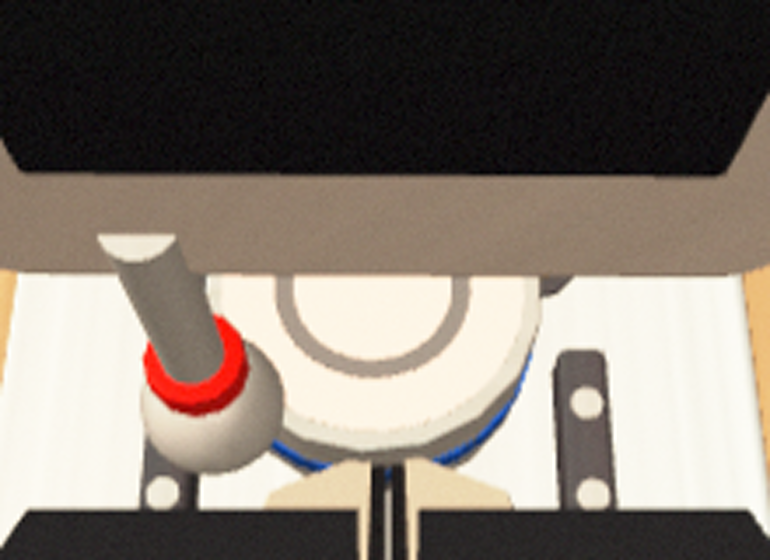

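Run:
```python
from h import *
def sc(t,u,v,z=.036):
    d=np.load(f'pics/{t}.npz');w=ray(d,u,v,z)-O;return (w@EX).round(4),(w@EY).round(4)
print('w6 ring top/bot',sc('w6',282,176.5),sc('w6',282,224),'rear',sc('w6',282,242))
print('w7 ring',sc('w7',281,177),sc('w7',281,228))
print('w9 ringbot',sc('w9',276.6,227),'rear',sc('w9',276.6,243),'sides ring',sc('w9',170+275/3.5,120+290/3.5),sc('w9',170+470/3.5,120+290/3.5))
d=np.load('pics/w9.npz');print('ball depth',d['P'][120+430//3.5.__int__() if 0 else 243,230])
```

```text
w6 ring top/bot (np.float64(-0.0359), np.float64(-0.0001)) (np.float64(-0.0643), np.float64(-0.0001)) rear (np.float64(-0.0741), np.float64(-0.0001))
w7 ring (np.float64(0.0014), np.float64(0.0005)) (np.float64(-0.0289), np.float64(0.0004))
w9 ringbot (np.float64(-0.0142), np.float64(0.0011)) rear (np.float64(-0.0229), np.float64(0.001)) sides ring (np.float64(-0.0004), np.float64(0.0161)) (np.float64(-0.0004), np.float64(-0.0137))
ball depth [0.48189694 0.08378386 0.05226402]
```

>>> arm_command:
  targets:
    - [[-0.0046,0,-0.0039,0,0,0],[-0.0115,-0.001,-0.0096,0,0,0],[-0.0115,0,-0.0096,0,0,0],[0,0,0,0,0,0]]

```text
clock: 14.82
position: [0.5066, 0.0313, 0.0356]
ee_rot: [-1.765, -1.857, -0.642]
force: [0.9, 0.1, 0.3]
width: 0.008
gripper_force: 0.0
```

```bash
python3 chk.py w10;python3 - <<'E'
import cv2
a=cv2.imread('pics/w10.png')[80:260,170:390];cv2.imwrite('pics/c10.png',cv2.resize(a,None,fx=3.3,fy=3.3,interpolation=cv2.INTER_CUBIC))
E
```

```text
14.875 tcp -0.08071656679241013 0.0003006657979533139 0.03567105428551529 [-0.42352969  0.46227924 -0.06416146] [ 0.04  0.74  0.31  2.   -1.04  1.07  1.19]
4596 [-0.06568966 -0.02401983  0.03201144] [0.01743476 0.0264462  0.04085282] ((-0.022996313869953156, 0.0024886871688067913), 0.044828638434410095)
(array([0., 0., 0.]), array([ 0.0005, -0.0001, -0.0009]))
```

View pics/c10.png

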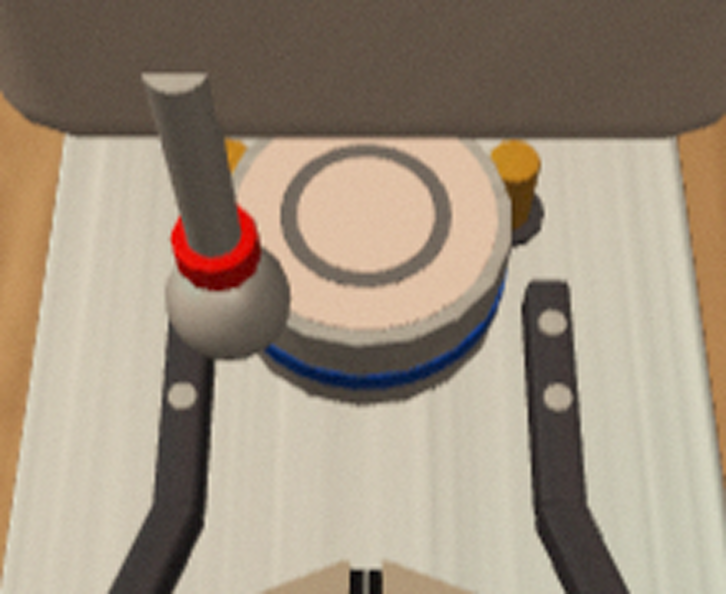

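The puck's ring is centred at crop (366,215), close to the right pin at (516,180), and the ball at (229,300) is at its rear-left edge. I compute the residuals.

Run:
```python
from h import *
d=np.load('pics/w10.npz')
def sc(u,v,z): w=ray(d,170-.35+u/3.3,80-.35+v/3.3,z)-O;return (w@EX).round(4),(w@EY).round(4)
print('ring L R',sc(281,215,.036),sc(451,215,.036),'T B',sc(366,145,.036),sc(366,287,.036),'rear',sc(366,333,.036))
print('pin R top',sc(516,160,.030),'L',sc(236,155,.03),'rail end R',sc(548,282,.022))
print('ball ctr for lift 0,2,6mm', [sc(229,298,.04+l) for l in (0,.002,.006)])
# same ball in w6 (lift 0): centre
e=np.load('pics/w6.npz')
for l in (0,.002,.004,.006):
  w=ray(e,240.5,150,.04+l)-O;print('w6',l,(w@EX).round(4),(w@EY).round(4))
P=d['P'];S=np.stack([(P-O)@EX,(P-O)@EY,P[...,2]],-1)
def fit(Pf):
  S=np.stack([(Pf-O)@EX,(Pf-O)@EY,Pf[...,2]],-1)
  m=(np.hypot(S[...,0]+.023,S[...,1]-.023)<.011)&(S[...,2]>.037)&(S[...,2]<.052)
  q=S[m];q=q[(q[:,0]<-.02)]
  from scipy.optimize import least_squares
  r=least_squares(lambda c:np.linalg.norm(q-c,axis=1)-.01,[-.023,.023,.041],loss='soft_l1',f_scale=.001);return len(q),r.x.round(4)
for t in('w5','w6','w7','w9','w10'):print(t,fit(np.load(f'pics/{t}.npz')['P']))
```

```text
ring L R (np.float64(0.0005), np.float64(0.0162)) (np.float64(0.0005), np.float64(-0.0137)) T B (np.float64(0.0157), np.float64(0.0012)) (np.float64(-0.0141), np.float64(0.0013)) rear (np.float64(-0.0231), np.float64(0.0013))
pin R top (np.float64(0.017), np.float64(-0.0268)) L (np.float64(0.0182), np.float64(0.0255)) rail end R (np.float64(-0.0046), np.float64(-0.0326))
ball ctr for lift 0,2,6mm [(np.float64(-0.0187), np.float64(0.0239)), (np.float64(-0.0199), np.float64(0.0236)), (np.float64(-0.0222), np.float64(0.023))]
w6 0 -0.0212 0.0233
w6 0.002 -0.0225 0.023
w6 0.004 -0.0239 0.0227
w6 0.006 -0.0253 0.0224
w5 (705, array([-0.0211,  0.0234,  0.0409]))
w6 (720, array([-0.0211,  0.0234,  0.0409]))
w7 (515, array([-0.0224,  0.0227,  0.044 ]))
w9 (597, array([-0.0213,  0.0233,  0.0443]))
w10 (614, array([-0.0211,  0.0234,  0.0444]))
```

The plunger lift measures about 3.5 mm, where home is 1.5–2 mm, and the puck sits about 1 mm to +y. So it rests on the +y pin only. I push again from its +y rear side to bring it over onto the other pin.

>>> arm_command:
  targets:
    - [[0,-0.01,0,0,0,0],[0.0077,0,0.0064,0,0,0],[0.0077,0,0.0064,0,0,0],[0.0062,0,0.0052,0,0,0],[0.0031,0,0.0026,0,0,0],[0,0,0,0,0,0]]

```text
clock: 15.62
position: [0.4947, 0.0651, 0.036]
ee_rot: [-1.762, -1.858, -0.642]
force: [0.3, 1.2, 0.6]
width: 0.006
gripper_force: 0.0
```

>>> arm_command:
  targets:
    - [[0.0015,0,0.0013,0,0,0],[0.0015,0,0.0013,0,0,0],[0.0008,0.0005,0.0006,0,0,0],[0,0,0,0,0,0]]

```text
clock: 16.12
position: [0.4953, 0.0688, 0.0357]
ee_rot: [-1.764, -1.858, -0.641]
force: [0.1, -5.8, -0.3]
width: 0.005
gripper_force: 2.7
```

>>> arm_command:
  targets:
    - [[0.0008,0.0005,0.0006,0,0,0],[0.0008,0.0005,0.0006,0,0,0],[0,0,0,0,0,0]]

```text
clock: 16.5
position: [0.4957, 0.0695, 0.0354]
ee_rot: [-1.767, -1.858, -0.64]
force: [-1.8, -11.7, 1.1]
width: 0.006
gripper_force: 5.9
```

```bash
cat > fit.py <<'E'
from h import *
import sys
from scipy.optimize import least_squares
t=sys.argv[1];grab('wrist',t);Pf=np.load(f'pics/{t}.npz')['P']
s=arm.observe();p=s['position']-O;print(s['clock'],'tcp',p@EX,p@EY,p[2],s['force'])
S=np.stack([(Pf-O)@EX,(Pf-O)@EY,Pf[...,2]],-1)
m=(np.hypot(S[...,0]+.023,S[...,1]-.023)<.011)&(S[...,2]>.037)&(S[...,2]<.052)
q=S[m];q=q[(q[:,0]<-.02)]
r=least_squares(lambda c:np.linalg.norm(q-c,axis=1)-.01,[-.023,.023,.041],loss='soft_l1',f_scale=.001);print(len(q),r.x.round(4),'lift',r.x[2]-.0409)
E
python3 fit.py w11
```

```text
16.55 tcp -0.04308276754117052 0.009032532499726473 0.03545031812564599 [ -1.32263041 -11.16027743   1.14217885]
810 [-0.0216  0.0233  0.0427] lift 0.0018322076970642837
```

The lift is now 1.8 mm and the force is rising against a stop. I back off and check.

>>> arm_command:
  targets:
    - [[0.0008,0.0003,0.0006,0,0,0],[0,0,0,0,0,0],[-0.0046,0,-0.0039,0,0,0],[-0.0115,0,-0.0096,0,0,0],[-0.0145,0.005,-0.0122,0,0,0],[0,0,0,0,0,0]]

```text
clock: 17.3
position: [0.5043, 0.0308, 0.0359]
ee_rot: [-1.766, -1.858, -0.642]
force: [0.3, 0.6, -0.2]
width: 0.001
gripper_force: 0.0
```

```bash
python3 fit.py w12;python3 - <<'E'
import cv2
a=cv2.imread('pics/w12.png')[60:240,170:390];cv2.imwrite('pics/c12.png',cv2.resize(a,None,fx=3.3,fy=3.3,interpolation=cv2.INTER_CUBIC))
E
```

```text
17.35 tcp -0.08087584245185894 0.0029985292401495606 0.0359317977280514 [-0.19732406  0.43383806  0.02830713]
726 [-0.021   0.0233  0.0429] lift 0.0020414411007904296
```

View pics/c12.png

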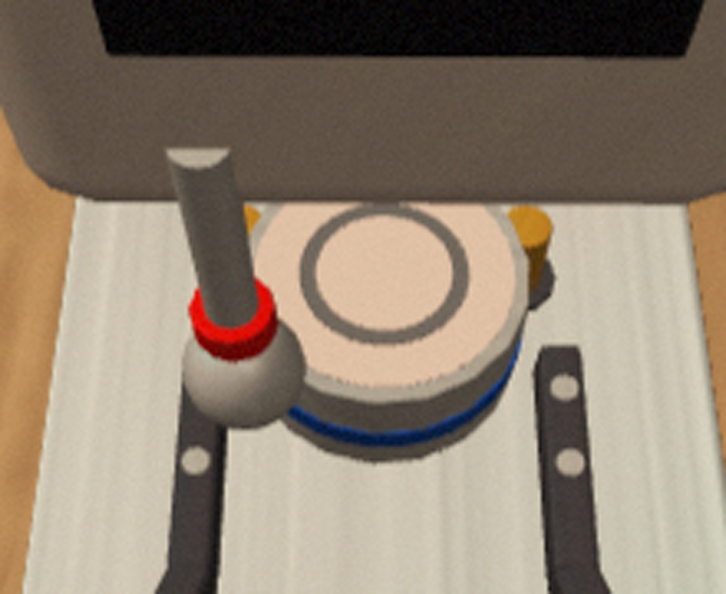

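The puck's ring centre is at crop (384,274), it touches the right pin at (530,235), and the ball at (244,370) sits lower on its rear edge. I compare the centre with the earlier one.

Run:
```python
from h import *
d=np.load('pics/w12.npz')
def sc(u,v,z): w=ray(d,170-.35+u/3.3,60-.35+v/3.3,z)-O;return (w@EX).round(4),(w@EY).round(4)
print('ring L R',sc(300,274,.036),sc(468,274,.036),'T B',sc(384,204,.036),sc(384,345,.036),'pinR',sc(529,221,.03),'railR',sc(557,347,.022),'rear',sc(384,391,.036))
```

```text
ring L R (np.float64(0.0018), np.float64(0.0151)) (np.float64(0.0018), np.float64(-0.0145)) T B (np.float64(0.0171), np.float64(0.0002)) (np.float64(-0.0128), np.float64(0.0005)) pinR (np.float64(0.018), np.float64(-0.0271)) railR (np.float64(-0.0046), np.float64(-0.0321)) rear (np.float64(-0.0218), np.float64(0.0005))
```

The puck moved 1.3 mm forward and 0.9 mm to −y, and is home within measurement error. One more firm seating push, then I retreat.

>>> arm_command:
  targets:
    - [[0.0077,-0.003,0.0064,0,0,0],[0.0077,0,0.0064,0,0,0],[0.0077,0,0.0064,0,0,0],[0.0038,0,0.0032,0,0,0],[0.0015,0,0.0013,0,0,0],[0.0015,0,0.0013,0,0,0],[0,0,0,0,0,0]]

```text
clock: 18.23
position: [0.4985, 0.0693, 0.0358]
ee_rot: [-1.768, -1.859, -0.64]
force: [-3.4, -10.8, 4.8]
width: 0.004
gripper_force: 5.6
```

>>> arm_command:
  targets:
    - [[0.0008,0,0.0006,0,0,0],[0.0008,0,0.0006,0,0,0],[0,0,0,0,0,0]]

```text
clock: 18.6
position: [0.4986, 0.0696, 0.0358]
ee_rot: [-1.77, -1.859, -0.64]
force: [-3.3, -17.4, 7.6]
width: 0.005
gripper_force: 8.6
```

```bash
python3 fit.py w13
```

```text
18.65 tcp -0.043115676015122006 0.006223619158645154 0.03576625002121256 [ -4.54562894 -17.24504441   6.55126522]
776 [-0.0216  0.0232  0.0426] lift 0.0017427072610658387
```

Stiff against the pins: 17 N with only 0.3 mm of motion, and 1.7 mm lift. I retreat well clear.

>>> arm_command:
  targets:
    - [[-0.0046,0,-0.0039,0,0,0],[-0.0115,0,-0.0096,0,0,0],[-0.0145,0,-0.0122,0,0,0],[-0.025,0,-0.02,0,0,0],[-0.025,0,-0.02,0,0,0],[-0.01,0,-0.04,0,0,0],[0,0,-0.04,0,0,0],[0,0,0,0,0,0],[0,0,0,0,0,0]]

```text
clock: 19.77
position: [0.5063, -0.0889, 0.0892]
ee_rot: [-1.762, -1.857, -0.642]
force: [-0.8, 1.3, 0.4]
width: 0.005
gripper_force: 0.0
```

```bash
python3 fit.py w14
python3 - <<'E'
from h import *
print(arm.sign_off())
E
```

```text
19.825 tcp -0.20119519612820694 0.006903548616551533 0.0890029546430384 [-0.24026197  0.68129973 -0.1169534 ]
380 [-0.021   0.0233  0.0428] lift 0.0019424985682790635
the job is handed in; nothing more can be done
None
```

Handed in at about 20 s: the puck measured home against both brass pins, with the plunger down behind it (lift about 1.9 mm), the scan head not pressed, the bystanders not touched, and the arm clear of everything.

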